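# Set the rolling-pin stand and lay the pin on it

### The job

Put the rolling pin away on its adjustable stand. First slide the moving cradle (the one with the orange grip) along its track until its black pointer lines up with the red marker clip and leave it standing there; then lay the pin across the two cradles with one handle in each notch, lowering it in with the gripper rather than dropping it. Leave everything else on the table where it stands.

Things in the scene. Friction and masses are not known exactly. Their poses are not given: they have to be found in the camera images.
- stand: Fixed wooden stand base, 155 x 310 mm, 16 mm thick, with a track on top running along its own y axis. Origin: on the tabletop, on the line (x = 0) through the bottoms of both cradle notches. The base reaches from x -82 to +73 mm and y -155 to +155 mm; the pin, when seated, lies along y with its axis at x = 0, 70 mm above the table.
- fixed_cradle: White plastic cradle fixed on the stand at the stand's y = -115 mm; a plate 14 mm thick along y with a V notch open to the top (45 degree flanks, bottom 56 mm above the table, mouth 60 mm wide in x, top about 86 mm above the table). Origin at table height under the notch's middle; axes as the stand's.
- carriage: Sliding cradle: a white V-notch plate just like the fixed cradle, on a foot 40 mm long in y, with an orange grip fin and a black pointer. Slides only along the stand's y, from stand y = -15 to +115 mm, friction about 3 N; stays where left. Origin at table height under the notch's middle; axes as the stand's. Pointer: x = +25 to +49 mm, y = 0.
- carriage_grip (a point): Middle of the sliding cradle's upright orange grip fin, 62 mm to the -x side of the carriage origin and 62 mm above the table. The fin is 30 mm long in the stand's x, 16 mm thick in y (along the track), its top 82 mm and its foot 28 mm above the table.
- marker: Red clip on the stand's +x edge, 10 mm wide in y, 25 mm above the table; it does not move in an episode. Origin at table height at the stand's x = +73 mm; its y along the stand is the target for the carriage origin's y. Axes as the stand's.
- pin: Short beech rolling pin, total length 190 mm: barrel 90 mm long and 40 mm in diameter, and at each end a fixed handle 50 mm long and 20 mm in diameter. Origin on its axis at mid length; its x axis runs along the pin, y and z turn as it rolls. Starts lying on the table, origin 20 mm up. About 0.12 kg.
- turntable: Bystander: blue plastic turntable, 230 mm across, 22 mm high, origin under its centre.
- spice_jar: Bystander: glass spice jar with steel screw lid, 52 mm across, 88 mm high, standing on the turntable; origin under its centre.
- saucers: Bystander: stack of three melamine saucers, 136 mm across, 38 mm high, origin under its centre.
- spoon_rest: Bystander: steel spoon rest, a round dish 84 mm across and 14 mm high with a flat handle towards its -x, reaching 108 mm from the dish's centre; origin under the dish's centre.
- mug: Bystander: white mug, 80 mm across, 90 mm high, origin under its centre.
- tea_tin: Bystander: green tea tin, 70 mm across, 110 mm high, origin under its centre.
- pepper_jar: Bystander: glass pepper jar with red lid, 52 mm across, 88 mm high, origin under its centre.
Mind the look-alikes: they are no part of the job. Leave any pink or purple look-alike of the pin alone.

How it is judged (in metres and radians):
On the way, in this order (a step that is already met when the one before it is completed fails the run):
1. the sliding cradle stands still with its pointer within 8 mm of the red marker's middle, the pin not yet on the stand (y of carriage in the frame of marker between -0.008 and 0.008 m and linear speed of carriage below 0.01 m/s and height (world z) of pin below 0.045 m and contact force between pin and stand below 0.05 N), for 0.3 s.
2. the pin is brought down to the notches (within 12 mm of its seated height) while still held by the fingers (contact force between the fingers and pin above 0.3 N and height (world z) of pin between 0.06 and 0.082 m and x of pin in the frame of stand between -0.015 and 0.015 m and y of pin in the frame of stand between -0.09 and 0.05 m), for 0.1 s.
At the end, for the whole second after the job is handed in: The sliding cradle's pointer is within 8 mm of the red marker's middle; the pin rests, still and released, in both cradle notches: its axis within 6 mm of the notch line and of its seated height of 70 mm, parallel to the track within 0.08 rad, pressing on both cradles (y of carriage in the frame of marker between -0.008 and 0.008 m and x of pin in the frame of stand between -0.006 and 0.006 m and angle between the x axis of pin and the y axis of stand, either way round below 0.08 rad and height (world z) of pin between 0.064 and 0.076 m and contact force between pin and fixed_cradle above 0.1 N and contact force between pin and carriage above 0.1 N and linear speed of pin below 0.02 m/s and linear speed of carriage below 0.01 m/s); the robot touches nothing.
It fails at once if any other thing on the table (turntable, jars, saucers, spoon rest, mug, tea tin) is moved more than 30 mm (distance of any of turntable, spice_jar, saucers, spoon_rest, mug, tea_tin, pepper_jar from where it was at the start of the episode above 0.03 m).
It also fails if it takes over 58 s, if anything falls off the work surface, if the arm or the gripper's body presses on something with over 40 N, if the wrist force passes 120 N, or if a joint passes its speed limit or range.

### The arm

A 6-joint arm with a two-finger parallel gripper is mounted at the origin on the work surface. World frame = base frame: x ahead of the robot, y to its left, z up, the work surface at z = 0. Lengths are in mm, angles in degrees, forces in N, time in s.
With the tool pointing down it reaches from about 350 to 925 mm from the base axis. Payload 6.4 kg.
Tool frame: the origin (TCP) lies between the finger pads; the fingertips stand 8 mm ahead of it and the grasp point (between the pads) lies 11 mm behind it; z points along the fingers, y is the line along which they close (so a half turn about z gives the same grasp; the last joint's range is limited). The gripper opens to 85 mm and grips with 20 to 120 N. Pads are 22 mm wide; open, the fingers measure 114 mm over their backs; the gripper's body (76 mm by 85 mm) begins 54 mm behind the grasp point. The pads swing forward as they close: fully open they stand 13 mm farther back than shut.
Start: joints at [-79.704, 14.043, 89.255, -0, 76.702, -9.975], TCP at [225.207, -609.75, 239.29] pointing down, gripper open.
Joint ranges: [-179.41, 179.41], [-58.25, 129.5], [7.25, 145.43], [-54.29, 234.29], [11.92, 165.04], [-157.13, 157.13]. Speed limits (degrees/s): [147.25, 147.25, 180, 180, 180, 180].

### API

Orientations are given as [roll, pitch, yaw] about the fixed x, y, z axes, in that order (R = Rz(yaw) Ry(pitch) Rx(roll)).
In Python, from workcell import arm gives the robot as it stands. The module is installed in compiled form; this text tells all that it offers.
- The arm moves only by the tool move_arm, never from a script. Its argument "rows" is a list of rows, each an object of numbers: "x", "y", "z": the shift along the tool's x, y, z in cm; "wx", "wy", "wz": the turn, a rotation vector about the tool's x, y, z in rad; "claw": the closure, from 0 (fully open) to 1 (shut). A call has 1 to 20 rows; each row shifts and turns the commanded pose from where the row before left it, along the tool's axes as they then stand; what a row does not reach is not made up. A row lasts 1/8 s, in which the tool goes at most 62.5 mm and 10.7 degrees, less where a joint would pass 70% of its speed; a pose out of reach is approached as far as the arm can. A call is refused whole if a number of a shift passes 6.25 or a number of a turn 0.188, either way. A call with a gripper value outside its range is refused whole. The fingers move at their own pace and stop on an object; "grip_force" is the grip in N (left out, the last holds). Time passes only in rows, so rows that do not move let the fingers close. It gives the time, the measured TCP pose, the force, the opening and the grip force at its end, in the units of the state.
- arm.read_state(): the state, without advancing time (a new reading comes with each control period).
- arm.capture(name): name is "side" or "top" or "wrist"; returns the picture (420x560x3 uint8, blue, green, red); there is no depth.
- arm.camera_params(name): a dict with "fov_y" (degrees; the focal length in pixels is half the picture's height over the tangent of half this angle, whatever the lens; pixels are square), "cx", "cy" (the principal point, pixels), "T" (4x4, takes a point from camera to world coordinates). Camera axes: x right, y up, looking along -z (the intrinsics and any distortion apply to the point x, -y, -z); pixel columns grow to the right and rows downward; lengths in mm; the calibration is good to about 2 mm. The wrist camera is an equidistant fisheye: a pixel r from the principal point sees the ray r / f radians off the axis. A picture is of the moment at which its call begins: read the wrist's pose just before it. camera_params takes no time and is no camera call; for the wrist camera it gives the pose at the moment of the call.
- arm.job_done(): hands the job in; it is judged then, once.
The state is a dict: "clock": time; "joints": joint angles; "joint_velocities": joint speeds; "joint_efforts": joint torques, N m; "ee_pos": TCP position; "ee_rot": TCP orientation; "force": force on the tool from outside, world axes, zero at the start; "torque": the same for the moment, N m; "width": finger opening in mm; "finger_force": force on a finger pad.
Only numpy, scipy, OpenCV 4.12 (cv2) and the standard library are available. Lean on these libraries where they do the work, as an engineer would, in place of code of your own. Each camera call takes 0.05 s, during which the arm holds its last target. There are 200 camera calls.

## Working session

There is one attempt and no reset: what is moved stays moved. The work goes in short steps, Python scripts to look and compute and a tool call to move; the robot and the scene stay as the last step left them, time stands still between calls to the robot, and variables do not carry over. Pictures are saved under pics/ and viewed, at most 10 in all, crops included, and the job is handed in when it is done.

Besides the shell and the picture viewer there is one more tool, called after ">>>" as name([rows], argument=value, ...), one row to a line, values as JSON. move_arm: Moves the arm, as the interface text tells. Its arguments: {"type":"object","properties":{"rows":{"type":"array"},"grip_force":{"type":"number"}},"required":["rows"]}

```bash
mkdir -p pics; cat > h.py <<'E'
import numpy as np, cv2
from workcell import arm
def ray(cam,u,v,P=None):
    p=P or arm.camera_params(cam); T=np.array(p["T"]); f=210/np.tan(np.radians(p["fov_y"]/2))
    a=(u-p["cx"])/f; b=(v-p["cy"])/f
    if cam=="wrist":
        r=np.hypot(a,b); s=np.sin(r)/r if r>0 else 1; d=np.array([a*s,-b*s,-np.cos(r)])
    else: d=np.array([a,-b,-1.])
    return T[:3,3],T[:3,:3]@d
def onz(cam,u,v,z,P=None):
    o,d=ray(cam,u,v,P); return o+d*(z-o[2])/d[2]
def proj(cam,X):
    p=arm.camera_params(cam); T=np.array(p["T"]); f=210/np.tan(np.radians(p["fov_y"]/2))
    c=T[:3,:3].T@(np.array(X)-T[:3,3]); return p["cx"]+f*c[0]/-c[2], p["cy"]-f*c[1]/-c[2]
E
python3 - <<'E'
from h import *
for n in("top","side"):
    cv2.imwrite(f"pics/{n}0.png",arm.capture(n)); p=arm.camera_params(n); print(n,p)
print(arm.read_state())
E
```

```text
top {'fov_y': 54.76798379214845, 'cx': 283.28620194093446, 'cy': 210.8207981941194, 'T': array([[ 1.69057499e-02,  9.98123894e-01, -5.88463137e-02,
         4.56630411e+02],
       [-9.99739352e-01,  1.77776258e-02,  1.43242566e-02,
        -5.66690414e+01],
       [ 1.53435305e-02,  5.85888132e-02,  9.98164279e-01,
         1.57457521e+03],
       [ 0.00000000e+00,  0.00000000e+00,  0.00000000e+00,
         1.00000000e+00]])}
side {'fov_y': 51.44074276343507, 'cx': 277.2017968164795, 'cy': 211.1625791309971, 'T': array([[-8.71840653e-01,  3.34562620e-01, -3.57717388e-01,
         3.72865831e+01],
       [-4.89461699e-01, -5.68411921e-01,  6.61313188e-01,
         8.48322181e+02],
       [ 1.79198451e-02,  7.51648682e-01,  6.59320209e-01,
         1.01422520e+03],
       [ 0.00000000e+00,  0.00000000e+00,  0.00000000e+00,
         1.00000000e+00]])}
{'clock': 0.1, 'joints': array([-7.97022624e+01,  1.40812305e+01,  8.93167860e+01,  1.76645581e-03,
        7.67029590e+01, -9.97635482e+00]), 'joint_velocities': array([ 0.06494826, -0.07451979, -0.08381521,  0.02714954,  0.08278649,
       -0.02655066]), 'joint_efforts': array([ 2.01809462e-04, -4.30671215e+01, -3.27129579e+01, -1.31422826e-04,
        2.81837609e-03,  2.31811242e-06]), 'ee_pos': array([ 225.14527993, -609.2482913 ,  238.28878918]), 'ee_rot': array([-1.79900849e+02, -1.91855497e-02,  2.02736680e+01]), 'force': array([-0.33302152,  0.10528072, -0.41800972]), 'torque': array([-0.00622225,  0.05112058, -0.01971014]), 'finger_force': 0.0, 'width': 85.49265912280366}
```

View pics/top0.png

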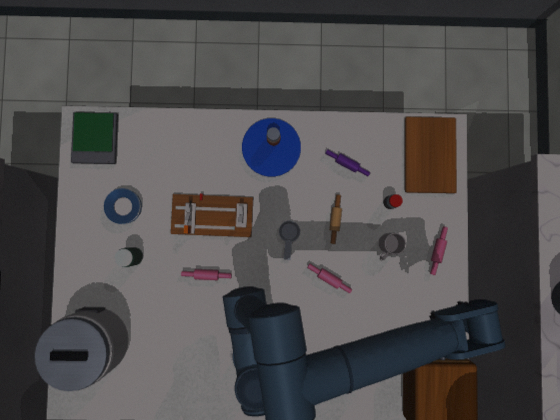

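View pics/side0.png

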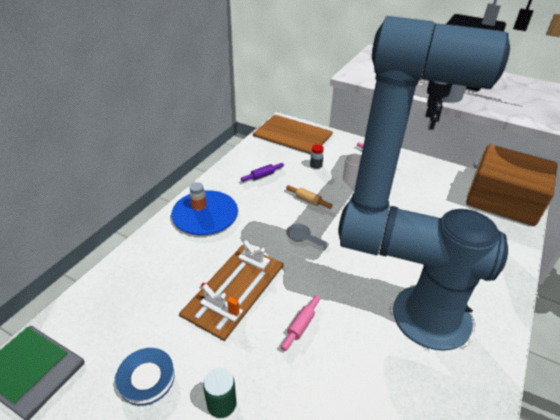

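The top view shows the stand at (212,215), with the orange fin at (186,230), the fixed cradle at (241,213) and the red clip at (201,196). There are four pin-like objects besides the beech one: purple (348,162) and pink (207,275), (329,278) and (440,250). The beech-coloured one at (336,218) fits the description. I'll confirm it in a crop and measure.

```bash
cat > m.py <<'E'
from h import *
def blobs(hsv,lo,hi,roi,minA=4):
    x0,y0,x1,y1=roi; m=cv2.inRange(hsv,np.array(lo),np.array(hi)); k=np.zeros_like(m); k[y0:y1,x0:x1]=m[y0:y1,x0:x1]
    n,l,s,c=cv2.connectedComponentsWithStats(k)
    return [(s[i][4],c[i].round(1),s[i][:4],np.argwhere(l==i)[:,::-1]) for i in range(1,n) if s[i][4]>=minA]
E
python3 - <<'E'
from m import *
im=cv2.imread("pics/top0.png"); hsv=cv2.cvtColor(im,cv2.COLOR_BGR2HSV)
a=cv2.resize(im[185:245,160:260],None,fx=8,fy=8,interpolation=cv2.INTER_CUBIC)[:,:780]
b=cv2.resize(im[185:250,300:370],None,fx=8,fy=8,interpolation=cv2.INTER_CUBIC)
cv2.imwrite("pics/stand.png",a); cv2.imwrite("pics/pin.png",b)
print("wood");
for q in blobs(hsv,(5,90,50),(18,255,255),(165,185,260,245),20):
    r=cv2.minAreaRect(q[3].astype(np.float32)); print(q[0],q[1],r)
    for p in cv2.boxPoints(r): print(onz("top",*p,16).round(1))
print("orange",[q[:3] for q in blobs(hsv,(3,200,150),(14,255,255),(165,185,260,245))])
print("red",[q[:3] for q in blobs(hsv,(0,150,100),(2,255,255),(165,185,260,215))],[q[:3] for q in blobs(hsv,(174,120,80),(180,255,255),(165,185,260,215))])
for q in blobs(hsv,(5,70,50),(22,255,255),(310,185,365,250),10):
    r=cv2.minAreaRect(q[3].astype(np.float32)); print("pin",q[0],q[1],r,onz("top",*r[0],20).round(1))
    v=cv2.fitLine(q[3].astype(np.float32),cv2.DIST_L2,0,.01,.01).ravel(); A=onz("top",*(v[2:]-20*v[:2]),20);B=onz("top",*(v[2:]+20*v[:2]),20); d=A-B; print(v, np.degrees(np.arctan2(d[1],d[0])),onz("top",*v[2:],20))
E
```

```text
wood
2243 [211.6 214.7] ((211.41331481933594, 215.0797119140625), (80.3469467163086, 39.92369079589844), 2.38594388961792)
[454.6 350.9  16. ]
[607.7 349.6  16. ]
[600.5  41.   16. ]
[447.   44.1  16. ]
orange []
red [(np.int32(5), array([200., 196.]), array([200, 194,   1,   5], dtype=int32))] []
pin 341 [335.5 217.8] ((335.2786865234375, 218.9344482421875), (10.140003204345703, 48.527156829833984), 5.194429397583008) [ 520.6 -279.4   20. ]
[ 1.04733996e-01 -9.94500279e-01  3.35524933e+02  2.17824051e+02] 174.52073503616896 [ 524.88483094 -280.30295242   20.        ]
```

View pics/stand.png

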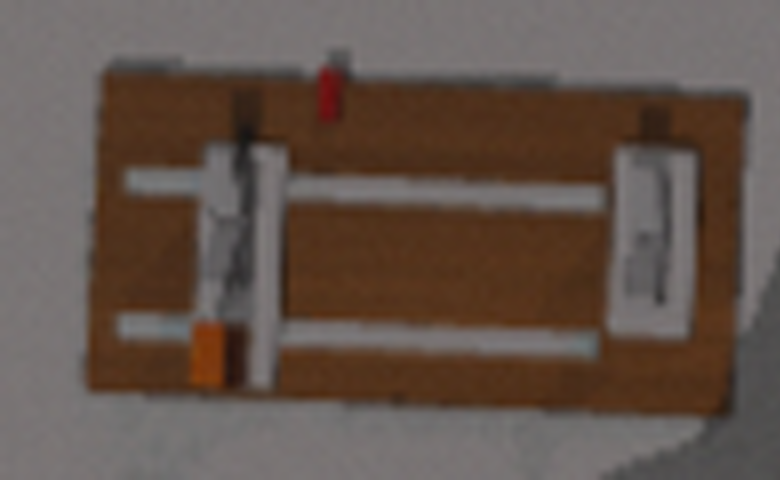

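View pics/pin.png

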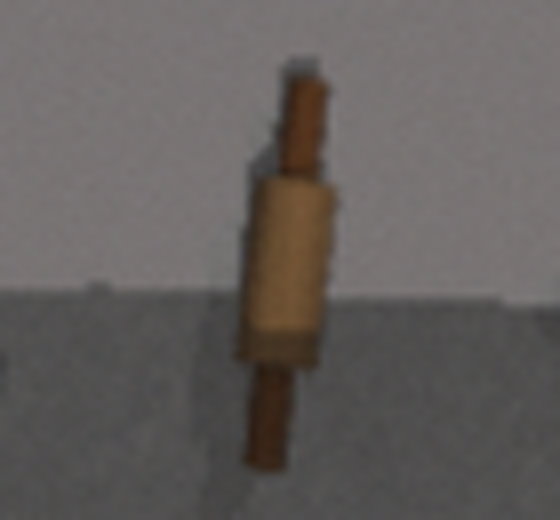

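The crops confirm it: the beech pin runs from (338,194) to (333,243). The carriage fin top is at crop (208,352) and the red clip at crop (330,95). Next I'll compute the positions.

```bash
cat > s.py <<'E'
import numpy as np
O=np.array([532.,196.3]); a=np.radians(-1.38); X=np.array([np.cos(a),np.sin(a)]); Y=np.array([-np.sin(a),np.cos(a)])
def st(p): d=np.array(p[:2])-O; return np.round([d@X,d@Y],1)
def wd(x,y): return (O+x*X+y*Y).round(1)
E
python3 - <<'E'
from h import *; from s import *
c=lambda x,y,x0,y0:((x+.5)/8-.5+x0,(y+.5)/8-.5+y0)
S=lambda x,y,z:st(onz("top",*c(x,y,160,185),z))
print("fin top",S(208,354,82),"red top edge",S(330,95,25),S(330,70,25),S(330,122,25))
print("fixed plate foot L/R",S(612,335,20),S(692,335,20),"carr foot",S(245,390,28),S(278,390,28),S(286,150,28))
e=lambda x,y:onz("top",*c(x,y,300,185),20)
A=e(305,77);B=e(266,470);d=A-B
print("pin",A,B,(A+B)/2,np.linalg.norm(d),np.degrees(np.arctan2(d[1],d[0])))
for q in((260,180),(335,185),(240,362),(316,368)): print(e(*q).round(1))
print("fin world",wd(-62,S(208,354,82)[1]))
E
```

```text
fin top [-61.8  81.2] red top edge [64.5 42.8] [76.5 43.4] [51.5 42.1]
fixed plate foot L/R [-44.5 -96.7] [ -42.9 -134.9] carr foot [-77.8  74.9] [-77.2  59.3] [37.  61.7]
pin [ 616.30604495 -287.81152928   20.        ] [ 426.99259655 -270.80474342   20.        ] [ 521.64932075 -279.30813635   20.        ] 190.0758072725076 -5.1333302019017815
[ 566.1 -266.6   20. ]
[ 564.4 -302.8   20. ]
[ 478.4 -257.8   20. ]
[ 476.2 -294.4   20. ]
fin world [472. 279.]
```

>>> move_arm([
  {"wz": 0.126},
  {"wz": 0.126},
  {"wz": 0.126},
  {"x": 2.25,"y": -5.6},
  {"x": 2.25,"y": -5.6},
  {"x": 2.25,"y": -5.6},
  {"x": 2.25,"y": -5.6},
  {"x": 2.25,"y": -5.6},
  {"x": 2.25,"y": -5.6},
  {"x": 2.25,"y": -5.6},
  {"x": 2.25,"y": -5.6},
  {"x": 2.25,"y": -5.6},
  {"x": 2.25,"y": -5.6},
  {"y": -5.6},
  {"y": -5.6},
  {"y": -5.6},
  {"y": -5.6},
  {"y": -5.6},
  {"y": -5.4},
])

```text
validation failed for argument at $.ro...
```

>>> move_arm([
  {"x": 0,"y": 0,"z": 0,"wx": 0,"wy": 0,"wz": 0.126,"claw": 0},
  {"x": 0,"y": 0,"z": 0,"wx": 0,"wy": 0,"wz": 0.126,"claw": 0},
  {"x": 0,"y": 0,"z": 0,"wx": 0,"wy": 0,"wz": 0.126,"claw": 0},
])

```text
clock: 0.48
ee_pos: [225.1, -609.4, 238.6]
ee_rot: [-179.9, 0.0, -1.6]
force: [-1.1, 0.1, 0.9]
width: 85.1
finger_force: 0.0
```

All seven keys are needed in each row.

>>> move_arm([
  {"x": 2.25,"y": -5.6,"z": 0,"wx": 0,"wy": 0,"wz": 0,"claw": 0},
  {"x": 2.25,"y": -5.6,"z": 0,"wx": 0,"wy": 0,"wz": 0,"claw": 0},
  {"x": 2.25,"y": -5.6,"z": 0,"wx": 0,"wy": 0,"wz": 0,"claw": 0},
  {"x": 2.25,"y": -5.6,"z": 0,"wx": 0,"wy": 0,"wz": 0,"claw": 0},
  {"x": 2.25,"y": -5.6,"z": 0,"wx": 0,"wy": 0,"wz": 0,"claw": 0},
  {"x": 2.25,"y": -5.6,"z": 0,"wx": 0,"wy": 0,"wz": 0,"claw": 0},
  {"x": 2.25,"y": -5.6,"z": 0,"wx": 0,"wy": 0,"wz": 0,"claw": 0},
  {"x": 2.25,"y": -5.6,"z": 0,"wx": 0,"wy": 0,"wz": 0,"claw": 0},
  {"x": 2.25,"y": -5.6,"z": 0,"wx": 0,"wy": 0,"wz": 0,"claw": 0},
  {"x": 2.25,"y": -5.6,"z": 0,"wx": 0,"wy": 0,"wz": 0,"claw": 0},
  {"x": 0,"y": -5.6,"z": 0,"wx": 0,"wy": 0,"wz": 0,"claw": 0},
  {"x": 0,"y": -5.6,"z": 0,"wx": 0,"wy": 0,"wz": 0,"claw": 0},
  {"x": 0,"y": -5.6,"z": 0,"wx": 0,"wy": 0,"wz": 0,"claw": 0},
  {"x": 0,"y": -5.6,"z": 0,"wx": 0,"wy": 0,"wz": 0,"claw": 0},
  {"x": 0,"y": -5.6,"z": 0,"wx": 0,"wy": 0,"wz": 0,"claw": 0},
  {"x": 0,"y": -5.4,"z": 0,"wx": 0,"wy": 0,"wz": 0,"claw": 0},
  {"x": 0,"y": 0,"z": 0,"wx": 0,"wy": 0,"wz": 0,"claw": 0},
])

```text
clock: 2.6
ee_pos: [470.9, 281.3, 238.7]
ee_rot: [180.0, 0.1, -1.1]
force: [0.1, -0.0, 0.4]
width: 85.1
finger_force: 0.0
```

```bash
python3 - <<'E'
from m import *; from s import *
import pickle
s=arm.read_state(); P=arm.camera_params("wrist"); im=arm.capture("wrist"); cv2.imwrite("pics/w1.png",im); pickle.dump(P,open("P1.pkl","wb"))
print(s["ee_pos"],s["ee_rot"])
hsv=cv2.cvtColor(im,cv2.COLOR_BGR2HSV)
for nm,lo,hi in(("red",(0,150,70),(3,255,255)),("red2",(174,120,70),(180,255,255)),("or",(4,190,120),(14,255,255))):
  for q in blobs(hsv,lo,hi,(0,0,560,420),15): print(nm,q[:3],st(onz("wrist",*q[1],25,P)),st(onz("wrist",*q[1],82,P)))
E
```

```text
[470.90032619 281.25978411 238.69272388] [ 1.79995688e+02  6.07403262e-02 -1.10817688e+00]
red (np.int32(197), array([313. ,  67.6]), array([308,  57,  11,  22], dtype=int32)) [64.3 44.4] [55.1 50.8]
or (np.int32(468), array([276.5, 194.3]), array([269, 180,  16,  30], dtype=int32)) [-74.2  82.5] [-60.8  82.6]
```

View pics/w1.png

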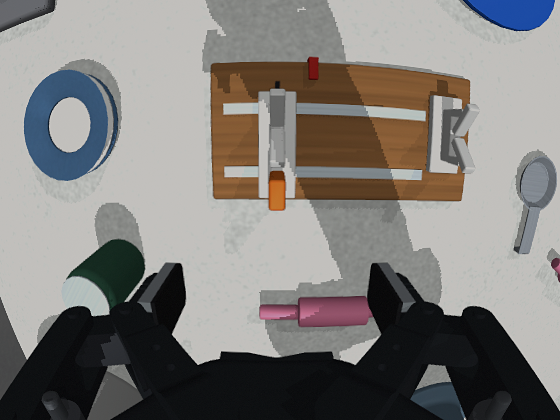

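The wrist view agrees with the top view: fin at (276,194) is stand (-61, 82.6) and clip at (313,68) is y 44.4, so the slide is about -38 mm. I'll descend and grip the fin.

>>> move_arm([
  {"x": 0,"y": 0.15,"z": 5.5,"wx": 0,"wy": 0,"wz": 0,"claw": 0},
  {"x": 0,"y": 0,"z": 5.5,"wx": 0,"wy": 0,"wz": 0,"claw": 0},
  {"x": 0,"y": 0,"z": 5.0,"wx": 0,"wy": 0,"wz": 0.005,"claw": 0},
  {"x": 0,"y": 0,"z": 2.6,"wx": 0,"wy": 0,"wz": 0,"claw": 0},
  {"x": 0,"y": 0,"z": 0,"wx": 0,"wy": 0,"wz": 0,"claw": 1},
  {"x": 0,"y": 0,"z": 0,"wx": 0,"wy": 0,"wz": 0,"claw": 1},
  {"x": 0,"y": 0,"z": 0,"wx": 0,"wy": 0,"wz": 0,"claw": 1},
  {"x": 0,"y": 0,"z": 0,"wx": 0,"wy": 0,"wz": 0,"claw": 1},
  {"x": 0,"y": 0,"z": 0,"wx": 0,"wy": 0,"wz": 0,"claw": 1},
  {"x": 0,"y": 0,"z": 0,"wx": 0,"wy": 0,"wz": 0,"claw": 1},
], grip_force=30)

```text
clock: 3.9
ee_pos: [472.9, 277.6, 55.0]
ee_rot: [-179.9, -0.2, -1.6]
force: [-2.4, 0.3, 6.6]
width: 15.7
finger_force: 34.5
```

>>> move_arm([
  {"x": 0,"y": 0.6,"z": 0,"wx": 0,"wy": 0,"wz": 0,"claw": 1},
  {"x": 0,"y": 0.8,"z": 0,"wx": 0,"wy": 0,"wz": 0,"claw": 1},
  {"x": 0,"y": 0.8,"z": 0,"wx": 0,"wy": 0,"wz": 0,"claw": 1},
  {"x": 0,"y": 0.8,"z": 0,"wx": 0,"wy": 0,"wz": 0,"claw": 1},
  {"x": 0,"y": 0.6,"z": 0,"wx": 0,"wy": 0,"wz": 0,"claw": 1},
  {"x": 0,"y": 0.2,"z": 0,"wx": 0,"wy": 0,"wz": 0,"claw": 1},
  {"x": 0,"y": 0,"z": 0,"wx": 0,"wy": 0,"wz": 0,"claw": 1},
  {"x": 0,"y": 0,"z": 0,"wx": 0,"wy": 0,"wz": 0,"claw": 1},
])

```text
clock: 4.9
ee_pos: [472.0, 239.5, 55.0]
ee_rot: [-180.0, -0.2, -1.6]
force: [-0.5, 0.7, 7.1]
width: 15.8
finger_force: 34.4
```

```bash
python3 - <<'E'
from h import *
print(arm.read_state()["ee_pos"])
cv2.imwrite("pics/w2.png",arm.capture("wrist"))
E
```

```text
[472.00570497 239.51965018  55.01650819]
```

View pics/w2.png

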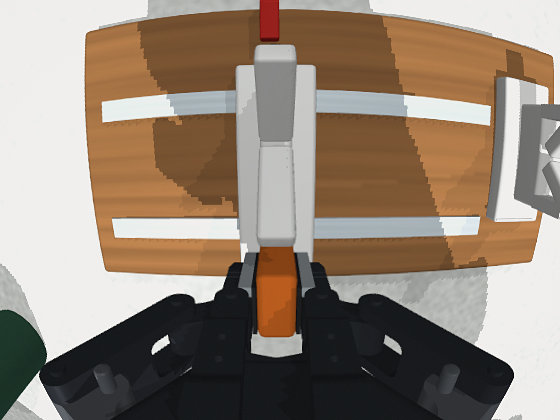

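The red clip is at (269,20), the carriage plate near (275,140) and the foot edges at 237/316. I'll check the offset numerically.

```bash
python3 - <<'E'
from m import *; from s import *
P=arm.camera_params("wrist"); im=cv2.imread("pics/w2.png"); print(P["cx"],P["cy"])
hsv=cv2.cvtColor(im,cv2.COLOR_BGR2HSV)
g=lambda u,v,z:st(onz("wrist",u,v,z,P))
for q in blobs(hsv,(0,150,70),(3,255,255),(200,0,350,45),30): print(q[:3])
print("red",g(261,12,25),g(278,12,25),g(260.5,38,8))
print("foot",g(237.5,72,28),g(315.5,72,28),g(238,240,28),g(314,240,28))
print("plate top",g(255.5,60,86),g(296,60,86),"fin",g(257.5,255,82),g(296,255,82))
print("base corners",g(86,33,16),g(107,271,16))
E
```

```text
276.14474983672795 211.30765169790607
(np.int32(757), array([269. ,  19.4]), array([260,   0,  19,  41], dtype=int32))
red [66.8 48.3] [66.6 39.7] [56.8 49.3]
foot [34.2 59.8] [34.  21.5] [-53.   61.8] [-53.3  21. ]
plate top [29.1 47.3] [29.  34.6] fin [-38.1  48. ] [-38.2  34. ]
base corners [ 70.9 154.2] [-81.  153.2]
```

The carriage stands at about 41 and the marker at 44, so I'll move it back 3 mm, release, and rise.

>>> move_arm([
  {"x": 0,"y": -0.2,"z": 0,"wx": 0,"wy": 0,"wz": 0,"claw": 1},
  {"x": 0,"y": -0.1,"z": 0,"wx": 0,"wy": 0,"wz": 0,"claw": 1},
  {"x": 0,"y": 0,"z": 0,"wx": 0,"wy": 0,"wz": 0,"claw": 1},
  {"x": 0,"y": 0,"z": 0,"wx": 0,"wy": 0,"wz": 0,"claw": 1},
  {"x": 0,"y": 0,"z": 0,"wx": 0,"wy": 0,"wz": 0,"claw": 0},
  {"x": 0,"y": 0,"z": 0,"wx": 0,"wy": 0,"wz": 0,"claw": 0},
  {"x": 0,"y": 0,"z": 0,"wx": 0,"wy": 0,"wz": 0,"claw": 0},
  {"x": 0,"y": 0,"z": 0,"wx": 0,"wy": 0,"wz": 0,"claw": 0},
  {"x": 0,"y": 0,"z": -4,"wx": 0,"wy": 0,"wz": 0,"claw": 0},
  {"x": 0,"y": 0,"z": -5.0,"wx": 0,"wy": 0,"wz": 0,"claw": 0},
  {"x": 0,"y": 0,"z": -5.0,"wx": 0,"wy": 0,"wz": 0,"claw": 0},
  {"x": 0,"y": 0,"z": -4.0,"wx": 0,"wy": 0,"wz": 0,"claw": 0},
  {"x": 0,"y": 0,"z": 0,"wx": 0,"wy": 0,"wz": 0,"claw": 0},
  {"x": 0,"y": 0,"z": 0,"wx": 0,"wy": 0,"wz": 0,"claw": 0},
])

```text
clock: 6.7
ee_pos: [470.1, 241.9, 232.3]
ee_rot: [180.0, 0.1, -1.7]
force: [0.2, 0.4, 0.1]
width: 85.4
finger_force: 0.0
```

```bash
python3 - <<'E'
from m import *; from s import *
P=arm.camera_params("wrist"); print(arm.read_state()["ee_pos"]); im=arm.capture("wrist"); cv2.imwrite("pics/w3.png",im)
hsv=cv2.cvtColor(im,cv2.COLOR_BGR2HSV)
for nm,lo,hi in(("red",(0,150,70),(3,255,255)),("or",(4,190,120),(14,255,255))):
  for q in blobs(hsv,lo,hi,(200,0,380,250),15):
    p=q[3]; v0=p[:,1].min(); p=p[p[:,1]<v0+6]; m=p.mean(0); z=25 if nm=="red" else 82
    print(nm,q[:3],m,st(onz("wrist",*m,z,P)))
E
```

```text
[470.14903021 241.90546713 232.28521734]
red (np.int32(203), array([274.9,  65.6]), array([270,  55,  10,  22], dtype=int32)) [275.   57.5] [73.6 43.7]
or (np.int32(442), array([275.3, 196. ]), array([268, 182,  16,  30], dtype=int32)) [275.58241758 184.54945055] [-50.2  43.9]
```

The carriage is on the marker (43.9 against 43.7). Now to the pin.

>>> move_arm([
  {"x": 0,"y": 0,"z": 0,"wx": 0,"wy": 0,"wz": 0.06,"claw": 0},
  {"x": 1.1,"y": 5.7,"z": 0,"wx": 0,"wy": 0,"wz": 0,"claw": 0},
  {"x": 1.1,"y": 5.7,"z": 0,"wx": 0,"wy": 0,"wz": 0,"claw": 0},
  {"x": 1.1,"y": 5.7,"z": 0,"wx": 0,"wy": 0,"wz": 0,"claw": 0},
  {"x": 1.1,"y": 5.7,"z": 0,"wx": 0,"wy": 0,"wz": 0,"claw": 0},
  {"x": 1.1,"y": 5.7,"z": 0,"wx": 0,"wy": 0,"wz": 0,"claw": 0},
  {"x": 1.1,"y": 5.7,"z": 0,"wx": 0,"wy": 0,"wz": 0,"claw": 0},
  {"x": 1.1,"y": 5.7,"z": 0,"wx": 0,"wy": 0,"wz": 0,"claw": 0},
  {"x": 1.1,"y": 5.7,"z": 0,"wx": 0,"wy": 0,"wz": 0,"claw": 0},
  {"x": 1.0,"y": 5.8,"z": 0,"wx": 0,"wy": 0,"wz": 0,"claw": 0},
  {"x": 0,"y": 0,"z": 0,"wx": 0,"wy": 0,"wz": 0,"claw": 0},
  {"x": 0,"y": 0,"z": 0,"wx": 0,"wy": 0,"wz": 0,"claw": 0},
])

```text
clock: 8.25
ee_pos: [521.8, -277.9, 231.4]
ee_rot: [-179.9, 0.2, -5.1]
force: [0.0, -0.2, -0.7]
width: 85.6
finger_force: 0.0
```

```bash
python3 - <<'E'
from m import *
P=arm.camera_params("wrist"); s=arm.read_state(); print(s["ee_pos"],s["ee_rot"]); im=arm.capture("wrist"); cv2.imwrite("pics/w4.png",im)
hsv=cv2.cvtColor(im,cv2.COLOR_BGR2HSV)
for q in blobs(hsv,(5,60,40),(25,255,255),(0,0,560,420),60):
    w=np.array([onz("wrist",*p,20,P)[:2] for p in q[3]],np.float32); r=cv2.minAreaRect(w); v=cv2.fitLine(w,cv2.DIST_L2,0,.01,.01).ravel()
    print(q[:3],r,np.degrees(np.arctan2(v[1],v[0])))
E
```

```text
[ 521.81513299 -277.94829149  231.36341509] [-1.79869488e+02  1.62492933e-01 -5.13107378e+00]
(np.int32(6869), array([521.1,  42.6]), array([475,   0,  85,  93], dtype=int32)) ((700.7428588867188, -626.5167846679688), (173.2534942626953, 144.5164337158203), 89.8936996459961) -67.36164
(np.int32(4528), array([276.8, 181.5]), array([259,  97,  38, 171], dtype=int32)) ((519.4405517578125, -278.7738037109375), (39.41523361206055, 193.12213134765625), 84.07422637939453) -6.2679696
(np.int32(2831), array([ 29.5, 210.4]), array([  0, 152,  58, 108], dtype=int32)) ((526.994384765625, 97.57441711425781), (141.57748413085938, 151.492919921875), 88.71736145019531) -14.273931
```

View pics/w4.png

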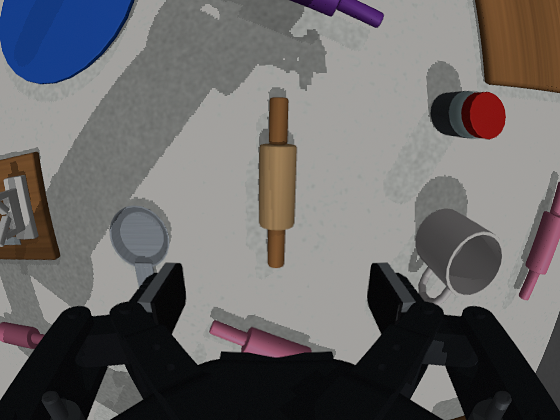

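The beech pin is centred at (277,182), between the fingers' lanes and with room around it. I'll descend, grip and lift.

>>> move_arm([
  {"x": -0.1,"y": 0.1,"z": 6,"wx": 0,"wy": 0,"wz": 0.01,"claw": 0},
  {"x": 0,"y": 0,"z": 6,"wx": 0,"wy": 0,"wz": 0,"claw": 0},
  {"x": 0,"y": 0,"z": 5,"wx": 0,"wy": 0,"wz": 0,"claw": 0},
  {"x": 0,"y": 0,"z": 3.2,"wx": 0,"wy": 0,"wz": 0,"claw": 0},
  {"x": 0,"y": 0,"z": 1.5,"wx": 0,"wy": 0,"wz": 0,"claw": 0},
  {"x": 0,"y": 0,"z": 0,"wx": 0,"wy": 0,"wz": 0,"claw": 1},
  {"x": 0,"y": 0,"z": 0,"wx": 0,"wy": 0,"wz": 0,"claw": 1},
  {"x": 0,"y": 0,"z": 0,"wx": 0,"wy": 0,"wz": 0,"claw": 1},
  {"x": 0,"y": 0,"z": 0,"wx": 0,"wy": 0,"wz": 0,"claw": 1},
  {"x": 0,"y": 0,"z": 0,"wx": 0,"wy": 0,"wz": 0,"claw": 1},
], grip_force=40)

```text
clock: 9.55
ee_pos: [522.7, -280.3, 18.4]
ee_rot: [179.9, -0.2, -5.7]
force: [-0.8, 2.2, 6.5]
width: 38.7
finger_force: 40.2
```

>>> move_arm([
  {"x": 0,"y": 0,"z": -1,"wx": 0,"wy": 0,"wz": 0,"claw": 1},
  {"x": 0,"y": 0,"z": -3,"wx": 0,"wy": 0,"wz": 0,"claw": 1},
  {"x": 0,"y": 0,"z": -5,"wx": 0,"wy": 0,"wz": 0,"claw": 1},
  {"x": 0,"y": 0,"z": -5,"wx": 0,"wy": 0,"wz": 0,"claw": 1},
  {"x": 0,"y": 0,"z": -4,"wx": 0,"wy": 0,"wz": 0,"claw": 1},
  {"x": 0,"y": 0,"z": -2,"wx": 0,"wy": 0,"wz": 0,"claw": 1},
  {"x": 0,"y": 0,"z": 0,"wx": 0,"wy": 0,"wz": -0.15,"claw": 1},
  {"x": 0,"y": 0,"z": 0,"wx": 0,"wy": 0,"wz": -0.15,"claw": 1},
  {"x": 0,"y": 0,"z": 0,"wx": 0,"wy": 0,"wz": -0.15,"claw": 1},
  {"x": 0,"y": 0,"z": 0,"wx": 0,"wy": 0,"wz": -0.15,"claw": 1},
  {"x": 0,"y": 0,"z": 0,"wx": 0,"wy": 0,"wz": -0.15,"claw": 1},
  {"x": 0,"y": 0,"z": 0,"wx": 0,"wy": 0,"wz": -0.15,"claw": 1},
  {"x": 0,"y": 0,"z": 0,"wx": 0,"wy": 0,"wz": -0.15,"claw": 1},
  {"x": 0,"y": 0,"z": 0,"wx": 0,"wy": 0,"wz": -0.15,"claw": 1},
  {"x": 0,"y": 0,"z": 0,"wx": 0,"wy": 0,"wz": -0.15,"claw": 1},
  {"x": 0,"y": 0,"z": 0,"wx": 0,"wy": 0,"wz": -0.15,"claw": 1},
  {"x": 0,"y": 0,"z": 0,"wx": 0,"wy": 0,"wz": -0.145,"claw": 1},
  {"x": 0,"y": 0,"z": 0,"wx": 0,"wy": 0,"wz": 0,"claw": 1},
])

```text
clock: 11.8
ee_pos: [520.9, -279.1, 215.1]
ee_rot: [-179.9, -0.1, 88.5]
force: [-0.5, 0.5, -1.2]
width: 38.4
finger_force: 40.6
```

>>> move_arm([
  {"x": 5.5,"y": 0,"z": 0,"wx": 0,"wy": 0,"wz": 0,"claw": 1},
  {"x": 5.5,"y": 0,"z": 0,"wx": 0,"wy": 0,"wz": 0,"claw": 1},
  {"x": 5.5,"y": 0,"z": 0,"wx": 0,"wy": 0,"wz": 0,"claw": 1},
  {"x": 5.5,"y": 0,"z": 0,"wx": 0,"wy": 0,"wz": 0,"claw": 1},
  {"x": 5.5,"y": 0,"z": 0,"wx": 0,"wy": 0,"wz": 0,"claw": 1},
  {"x": 5.5,"y": 0,"z": 0,"wx": 0,"wy": 0,"wz": 0,"claw": 1},
  {"x": 5.5,"y": 0,"z": 0,"wx": 0,"wy": 0,"wz": 0,"claw": 1},
  {"x": 5.5,"y": 0,"z": 0,"wx": 0,"wy": 0,"wz": 0,"claw": 1},
  {"x": 0,"y": 0,"z": 0,"wx": 0,"wy": 0,"wz": 0,"claw": 1},
  {"x": 0,"y": 0,"z": 0,"wx": 0,"wy": 0,"wz": 0,"claw": 1},
])

```text
clock: 13.05
ee_pos: [532.1, 160.2, 215.8]
ee_rot: [-179.9, 0.0, 88.5]
force: [-1.1, -0.8, -2.3]
width: 38.6
finger_force: 40.5
```

```bash
python3 - <<'E'
from m import *; from s import *
P=arm.camera_params("wrist"); s=arm.read_state(); print(s["ee_pos"],s["ee_rot"],st(s["ee_pos"])); im=arm.capture("wrist"); cv2.imwrite("pics/w5.png",im)
E
```

```text
[532.13072384 160.17797358 215.75861224] [-1.79945477e+02  2.80047928e-02  8.85088220e+01] [  1.  -36.1]
```

View pics/w5.png

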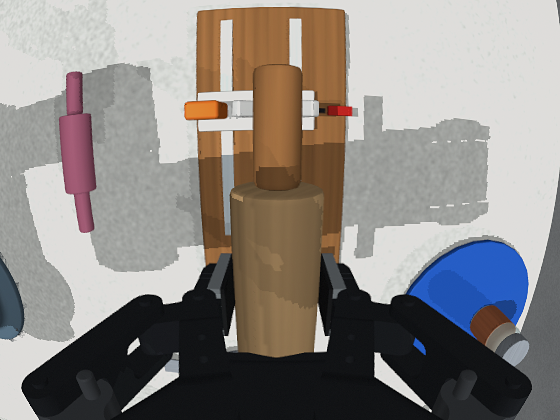

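The pin is held straight along the track (axis u≈277) over the stand, with its forward handle over the carriage and the pointer in line with the clip at row 111. Lowering.

>>> move_arm([
  {"x": 0,"y": -0.1,"z": 4,"wx": 0,"wy": 0,"wz": 0,"claw": 1},
  {"x": 0,"y": 0,"z": 4,"wx": 0,"wy": 0,"wz": 0,"claw": 1},
  {"x": 0,"y": 0,"z": 3,"wx": 0,"wy": 0,"wz": 0,"claw": 1},
  {"x": 0,"y": 0,"z": 1.5,"wx": 0,"wy": 0,"wz": 0,"claw": 1},
  {"x": 0,"y": 0,"z": 1.0,"wx": 0,"wy": 0,"wz": 0,"claw": 1},
  {"x": 0,"y": 0,"z": 0.5,"wx": 0,"wy": 0,"wz": 0,"claw": 1},
  {"x": 0,"y": 0,"z": 0,"wx": 0,"wy": 0,"wz": 0,"claw": 1},
  {"x": 0,"y": 0,"z": 0,"wx": 0,"wy": 0,"wz": 0,"claw": 1},
])

```text
clock: 14.1
ee_pos: [532.1, 160.5, 77.2]
ee_rot: [179.9, -0.0, 88.6]
force: [-0.9, 0.6, -1.5]
width: 38.6
finger_force: 40.6
```

>>> move_arm([
  {"x": 0,"y": 0,"z": 0.3,"wx": 0,"wy": 0,"wz": 0,"claw": 1},
  {"x": 0,"y": 0,"z": 0.2,"wx": 0,"wy": 0,"wz": 0,"claw": 1},
  {"x": 0,"y": 0,"z": 0.2,"wx": 0,"wy": 0,"wz": 0,"claw": 1},
  {"x": 0,"y": 0,"z": 0,"wx": 0,"wy": 0,"wz": 0,"claw": 1},
  {"x": 0,"y": 0,"z": 0,"wx": 0,"wy": 0,"wz": 0,"claw": 1},
])

```text
clock: 14.72
ee_pos: [531.3, 160.4, 69.2]
ee_rot: [-180.0, 0.0, 88.6]
force: [-0.3, -0.7, -1.0]
width: 38.5
finger_force: 40.6
```

```bash
python3 - <<'E'
from m import *; from s import *
s=arm.read_state(); print(s["ee_pos"],s["force"])
im=arm.capture("side"); cv2.imwrite("pics/s6.png",cv2.resize(im[220:350,160:310],None,fx=4,fy=4,interpolation=cv2.INTER_CUBIC))
E
```

```text
[531.33549511 160.368215    69.20458962] [-0.26778069 -0.74964977 -0.95976273]
```

View pics/s6.png

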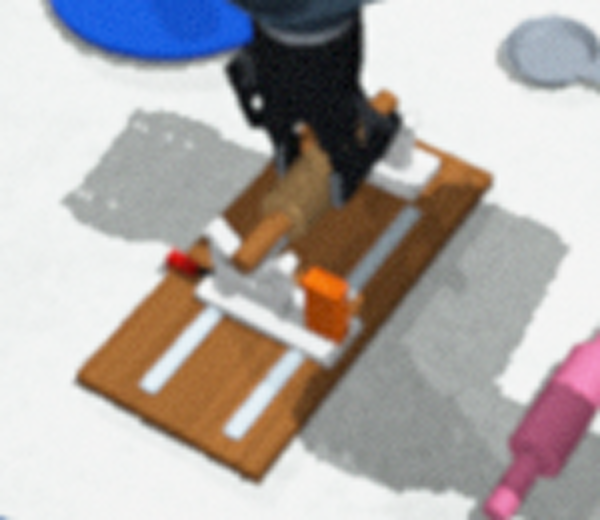

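The side crop shows the carriage-side handle in its notch at crop (255,250) and the other handle at the fixed cradle (385,105). It isn't bearing weight yet, so I'll keep lowering in small steps.

>>> move_arm([
  {"x": 0,"y": 0,"z": 0.1,"wx": 0,"wy": 0,"wz": 0,"claw": 1},
  {"x": 0,"y": 0,"z": 0.1,"wx": 0,"wy": 0,"wz": 0,"claw": 1},
  {"x": 0,"y": 0,"z": 0,"wx": 0,"wy": 0,"wz": 0,"claw": 1},
  {"x": 0,"y": 0,"z": 0,"wx": 0,"wy": 0,"wz": 0,"claw": 1},
])

```text
clock: 15.28
ee_pos: [531.7, 160.3, 68.6]
ee_rot: [-180.0, 0.0, 88.6]
force: [-6.1, -0.8, 9.3]
width: 38.7
finger_force: 41.6
```

One flank is in contact and pushing towards -x. I'll ease over 1 mm.

>>> move_arm([
  {"x": 0,"y": -0.1,"z": 0,"wx": 0,"wy": 0,"wz": 0,"claw": 1},
  {"x": 0,"y": 0,"z": 0,"wx": 0,"wy": 0,"wz": 0,"claw": 1},
  {"x": 0,"y": 0,"z": 0,"wx": 0,"wy": 0,"wz": 0,"claw": 1},
])

```text
clock: 15.65
ee_pos: [531.6, 160.3, 68.7]
ee_rot: [179.9, 0.0, 88.6]
force: [-1.6, -0.3, 6.8]
width: 38.6
finger_force: 41.0
```

>>> move_arm([
  {"x": 0,"y": 0,"z": 0,"wx": 0,"wy": 0,"wz": 0,"claw": 0.4},
  {"x": 0,"y": 0,"z": 0,"wx": 0,"wy": 0,"wz": 0,"claw": 0.2},
  {"x": 0,"y": 0,"z": 0,"wx": 0,"wy": 0,"wz": 0,"claw": 0},
  {"x": 0,"y": 0,"z": 0,"wx": 0,"wy": 0,"wz": 0,"claw": 0},
  {"x": 0,"y": 0,"z": 0,"wx": 0,"wy": 0,"wz": 0,"claw": 0},
  {"x": 0,"y": 0,"z": 0,"wx": 0,"wy": 0,"wz": 0,"claw": 0},
  {"x": 0,"y": 0,"z": -2,"wx": 0,"wy": 0,"wz": 0,"claw": 0},
  {"x": 0,"y": 0,"z": -4,"wx": 0,"wy": 0,"wz": 0,"claw": 0},
  {"x": 0,"y": 0,"z": -5,"wx": 0,"wy": 0,"wz": 0,"claw": 0},
  {"x": 0,"y": 0,"z": -5,"wx": 0,"wy": 0,"wz": 0,"claw": 0},
  {"x": 0,"y": 0,"z": 0,"wx": 0,"wy": 0,"wz": 0,"claw": 0},
  {"x": 0,"y": 0,"z": 0,"wx": 0,"wy": 0,"wz": 0,"claw": 0},
])

```text
clock: 17.15
ee_pos: [530.0, 160.3, 226.7]
ee_rot: [-180.0, 0.0, 88.6]
force: [-0.3, 0.7, -0.5]
width: 85.6
finger_force: 0.0
```

```bash
python3 - <<'E'
from m import *; from s import *
P=arm.camera_params("wrist"); im=arm.capture("wrist"); sd=arm.capture("side")
a=cv2.resize(sd[220:350,160:310],(480,416),interpolation=cv2.INTER_CUBIC)
b=cv2.resize(im[0:416,120:440],(320,416)); cv2.imwrite("pics/f.png",np.hstack([b,a]))
hsv=cv2.cvtColor(im,cv2.COLOR_BGR2HSV)
for nm,lo,hi in(("red",(0,150,70),(3,255,255)),("or",(4,190,120),(14,255,255))):
  for q in blobs(hsv,lo,hi,(120,60,440,250),40): print(nm,q[:3],st(onz("wrist",*q[1],25 if nm=="red" else 82,P)))
E
```

```text
red (np.int32(200), array([339.3, 111. ]), array([328, 106,  24,  10], dtype=int32)) [64.1 44. ]
or (np.int32(523), array([206.8, 110. ]), array([190, 101,  33,  19], dtype=int32)) [-60.6  43.8]
```

View pics/f.png

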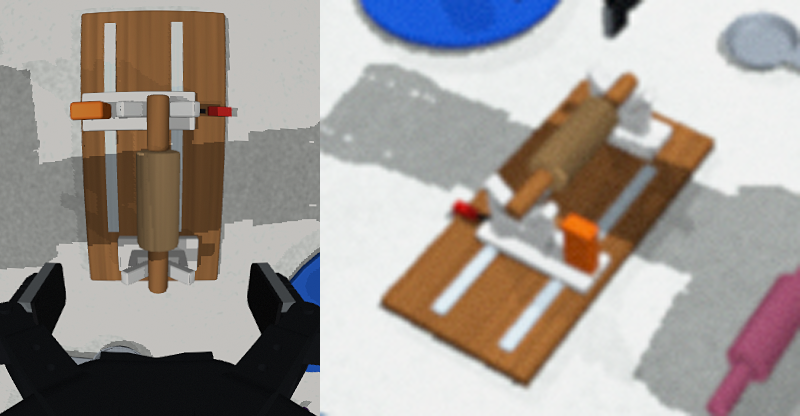

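The pin lies in both notches (handles at (157,110) and (157,270) in the left panel). It's parallel to the track, the pointer is on the clip (43.8 against 44.0), and the gripper is clear.

```bash
python3 -c "
from workcell import arm
print(arm.job_done())"
```

```text
the job is handed in; nothing more can be done
None
```

The job is handed in, with no verdict returned: the last pictures show the sliding cradle on the red marker (within about 1 mm by measurement) and the pin released in both notches, lowered in with the gripper.

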